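Show the palette knife to the blade-check camera

TASK

Pull the palette knife (straight flat steel blade) up out of the slotted wooden block, leaving the two-tined fork and the wooden paddle standing in their slots, and show its blade to the small inspection camera: the middle of the blade straight ahead of the lens and about 11 cm from it, the flat of the blade square to the line of sight - so lean the knife to match the camera's downward nod - with the handle uppermost. Finish with the knife still held motionless there in the gripper, never put down; do not touch the camera or push the cup of olives aside.

Things in the scene. Friction and masses are not known exactly. Their poses are not given: they have to be found in the camera images.
- knife: Palette knife, 211 mm long, about 0.1 kg, standing handle up in any one of the block's slots. Origin at the blade's rounded tip; z runs from tip to handle, y across the blade's width, x normal to its flats (both alike). Blade: flat straight steel, 30 mm (y) by 3 mm (x), z 0 to 120 mm. Handle: black, flat-sided, three rivets, 24 mm (y) by 16 mm (x), z 129 to 211 mm.
- blade_mid (a point): Middle of the knife's blade: on the knife's axis, 60 mm above the tip (axes as the knife's).
- handle_mid (a point): Middle of the knife's handle, 170 mm above the tip (axes as the knife's). When the knife stands in the block this is 182 mm above the worktop.
- block: Wooden tool block fixed to the worktop, 70 mm (x) by 210 mm (y) by 85 mm high. Origin at the centre of its underside. Three slots open at the top, at y = -65, 0 and +65 mm, each 7 mm (x) by 33 mm (y), 73 mm deep (floor 12 mm above the worktop). The tools stand in them loosely, flats facing block x, and may lean by 3 degrees.
- fork: Two-tined carving fork standing in another slot, tines down; round black handle up to 23 mm in diameter, tines 25 mm apart; 198 mm long, its top 210 mm above the worktop. Origin at the tine tips, z up the fork. Leave it standing.
- paddle: Flat wooden stirring paddle standing in the remaining slot; 30 mm wide below, 18 to 24 mm above, 5 mm thick, 197 mm long, its top 209 mm above the worktop. Origin at its lower end, z up the paddle. Leave it standing.
- cam_stand: Inspection camera's stand, fixed: round foot 100 mm in diameter, slim post, yoke 77 mm wide; origin under the foot's centre. The head, a grey box 50 x 56 x 46 mm with a black lens barrel 38 mm in diameter on the side towards the robot, pivots stiffly in the yoke on a level axis (the stand's y) 180 mm above the worktop and nods down by 0.1 to 0.6 rad.
- lens (a point): Centre of the camera's front glass, 30 mm ahead of the head's pivot. Its axes turn and nod with the head: the camera looks along -x of this frame (roughly towards the robot and somewhat downward), y is level, z is the camera's own upward direction (leaning towards the robot when it nods).
- cup: Clear plastic cup of black olives, 79 mm in diameter, 68 mm high, loose on the worktop; origin at the centre of its underside. Leave it alone.
There are look-alikes about, which are no part of the job. Leave any blue look-alike of the knife alone.

How it is judged:
On the way:
1. The knife has been pulled out: its tip is above the top of the block, in the fingers (z of knife in the frame of block above 0.087 m and contact force between knife and the fingers above 1 N), for 0.1 s.
At the end, for the whole second after the job is handed in: Knife held still in the fingers, clear of block and camera; blade middle 90-130 mm ahead of the lens, within 20 mm of its axis; blade normal to the line of sight and knife along camera-up within 0.2 rad, handle up, tip over 30 mm high; fork, paddle, cup within 30 mm, tools upright (x of blade_mid in the frame of lens between -0.13 and -0.09 m and y of blade_mid in the frame of lens between -0.02 and 0.02 m and z of blade_mid in the frame of lens between -0.02 and 0.02 m and angle between the x axis of knife and the x axis of lens, either way round below 0.2 rad and angle between the z axis of knife and the z axis of lens, either way round below 0.2 rad and z of handle_mid in the frame of lens above 0.05 m and contact force between knife and the fingers above 1 N and contact force between knife and block below 0.3 N and contact force between knife and cam_stand below 0.3 N and height (world z) of knife above 0.03 m and linear speed of knife below 0.02 m/s and angular speed of knife below 0.2 rad/s and distance of each of fork, paddle, cup from where it was at the start of the episode below 0.03 m and angle between each of fork, paddle's own z axis and vertical below 0.2 rad); the arm keeps its last pose, push and grip.
It fails at once if The camera or its stand is touched (more than 2 N) by the robot or the knife (contact force between cam_stand and the arm above 2 N or contact force between cam_stand and the fingers above 2 N or contact force between cam_stand and knife above 2 N).
It fails at once if The fork or the paddle is moved more than 30 mm (distance of any of fork, paddle from where it was at the start of the episode above 0.03 m).
It fails at once if The cup of olives is moved more than 30 mm (distance of cup from where it was at the start of the episode above 0.03 m).
It also fails if it takes over 38 s, if anything falls off the work surface, if the arm or the gripper's body presses on something with over 40 N, if the wrist force passes 120 N, or if a joint passes its speed limit or range.

ROBOT

A 6-joint arm with a two-finger parallel gripper is mounted at the origin on a cart in front of the work surface, level with it; the furniture and walls round the work are solid. World frame = base frame: x ahead of the robot, y to its left, z up, the work surface at z = 0. Lengths are in m, angles in rad, forces in N, time in s.
With the tool pointing down it reaches from about 0.425 to 0.95 m from the base axis. Payload 3.5 kg.
Tool frame: the origin (TCP) lies midway between the tips of the shut fingers; the grasp point (between the pads) lies 19 mm behind it (ctrl.hold_point_z is the distance from the TCP to the grasp point, in m); z points along the fingers, y is the line along which they close (so a half turn about z gives the same grasp; the last joint's range is limited). The gripper opens to 85 mm and grips with 20 to 120 N. Pads are 22 mm wide; open, the fingers measure 114 mm over their backs; the gripper's body (76 mm by 85 mm) begins 54 mm behind the grasp point. The pads swing forward as they close: fully open they stand 13 mm farther back than shut.
Start: joints at [1.092, 0.286, 1.577, -0, 1.279, -0.15], TCP at [0.218, 0.639, 0.231] pointing down, gripper open.
Joint ranges: [-2.77, 2.77], [-0.9, 2.22], [0.21, 2.48], [-1.53, 4.67], [0.24, 2.81], [-2.84, 2.84]. Speed limits (rad/s): [2.79, 2.79, 3.14, 3.14, 3.14, 3.14].

INTERFACE

Orientations are given as a unit quaternion [x, y, z, w].
In Python, from plant import readout, cams, sign_off, ctrl gives the robot as it stands. The module is installed in compiled form; this text tells all that it offers.
- The arm moves only by the tool step_arm, never from a script. Its argument "increments" is a list of rows, each a list of 2 entries, a list of its own where there are three numbers: the shift along the world's x, y, z in mm, then the turn, a rotation vector about the world's x, y, z in rad. In form: [[[x, y, z], [rx, ry, rz]], ...]. A call has 1 to 8 rows; each row shifts and turns the commanded pose from where the row before left it; what a row does not reach is not made up. A row lasts 1/12 s, in which the tool goes at most 41.7 mm and 7.16 degrees, less where a joint would pass 70% of its speed; a pose out of reach is approached as far as the arm can. A call is refused whole if a number of a shift passes 41.7 or a number of a turn 0.125, either way. A call with a gripper value outside its range is refused whole. "fingers" is the opening, from -1 (shut) to 1 (fully open), set as the call begins (left out, the last holds). The fingers move at their own pace and stop on an object; "grip_force" is the grip in N (left out, the last holds). Time passes only in rows, so rows that do not move let the fingers close. It gives the time, the measured TCP pose, the force, the opening and the grip force at its end, in the units of the state.
- readout.get_state(): the state, without advancing time (a new reading comes with each control period).
- cams.read_camera(name): name is "scene" or "top"; returns the picture (480x640x3 uint8, red, green, blue); there is no depth.
- cams.get_calibration(name): a dict with "fx", "fy", "cx", "cy" (pixels), "distortion" ([k1, k2, p1, p2, k3] as OpenCV has them; the pictures are not rectified), "eye" and "rotation" of the camera in the world. Camera axes: x right, y up, looking along -z (the intrinsics and any distortion apply to the point x, -y, -z); pixel columns grow to the right and rows downward; lengths in m; the calibration is good to about 2 mm. A picture is of the moment at which its call begins. get_calibration takes no time and is no camera call.
- sign_off(): hands the job in; it is judged then, once.
The state is a dict: "time": time; "qpos": joint angles; "dq": joint speeds; "joint_efforts": joint torques, N m; "eef_pos": TCP position; "tcp_rot": TCP orientation; "contact_force": force on the tool from outside, world axes, zero at the start; "wrist_torque": the same for the moment, N m; "opening": opening from 0.0 (shut) to 1.0 (fully open); "finger_force": force on a finger pad.
Only numpy, scipy, OpenCV 4.12 (cv2) and the standard library are available. Lean on these libraries where they do the work, as an engineer would, in place of code of your own. Each camera call takes 0.05 s, during which the arm holds its last target. There are 200 camera calls.

## Working session

There is one attempt and no reset: what is moved stays moved. The work goes in short steps, Python scripts to look and compute and a tool call to move; the robot and the scene stay as the last step left them, time stands still between calls to the robot, and variables do not carry over. Pictures are saved under pics/ and viewed, at most 10 in all, crops included, and the job is handed in when it is done.

Besides the shell and the picture viewer there is one more tool, called as a command line: name --argument value ..., lists and objects as JSON in quotes. step_arm: Moves the arm, as the interface text tells. Its arguments: {"type":"object","properties":{"increments":{"type":"array","items":{"type":"array"}},"fingers":{"type":"number"},"grip_force":{"type":"number"}},"required":["increments"]}

```bash
mkdir -p pics
python3 - <<'E'
from plant import readout,cams,ctrl
import cv2,json
for n in("scene","top"):
    cv2.imwrite(f"pics/{n}0.png",cams.read_camera(n)[:,:,::-1]); c=cams.get_calibration(n)
    print(n,c)
s=readout.get_state();print(s,ctrl.hold_point_z)
E
```

```text
scene {'fx': 500.87329897958796, 'fy': 500.87329897958796, 'cx': 316.0077936003801, 'cy': 230.47778211371744, 'distortion': array([0.02431362, 0.        , 0.        , 0.        , 0.        ]), 'eye': array([-0.27474197, -0.33510253,  0.69500743]), 'rotation': array([ 0.411922  , -0.2523587 , -0.46219649,  0.74364626])}
top {'fx': 510.5708749179153, 'fy': 510.5708749179153, 'cx': 321.0237462069853, 'cy': 232.47020373992882, 'distortion': array([0.00340531, 0.        , 0.        , 0.        , 0.        ]), 'eye': array([0.40448506, 0.07116601, 1.29762263]), 'rotation': array([-0.04156538,  0.03077021,  0.70792631, -0.70439041])}
{'time': 0.1, 'qpos': array([ 1.09200980e+00,  2.87107984e-01,  1.57802415e+00, -5.18510808e-05,
        1.27863086e+00, -1.49989920e-01]), 'dq': array([-0.00103178, -0.00182193, -0.00253104,  0.00064512, -0.00215597,
        0.0007503 ]), 'joint_efforts': array([ 8.76234444e-04, -4.07291365e+01, -2.93702173e+01, -1.67611092e-04,
        3.43422551e-03,  2.31165247e-07]), 'eef_pos': array([0.21765825, 0.63831044, 0.2300684 ]), 'tcp_rot': array([ 1.63651287e-01,  9.86517652e-01, -1.03965576e-03, -3.11969888e-04]), 'contact_force': array([-0.53859471,  0.40537673, -0.08763184]), 'wrist_torque': array([ 0.0102896 , -0.00965318, -0.01963279]), 'finger_force': 0.0, 'opening': 0.9928479808117109} 0.0187
```

View pics/scene0.png

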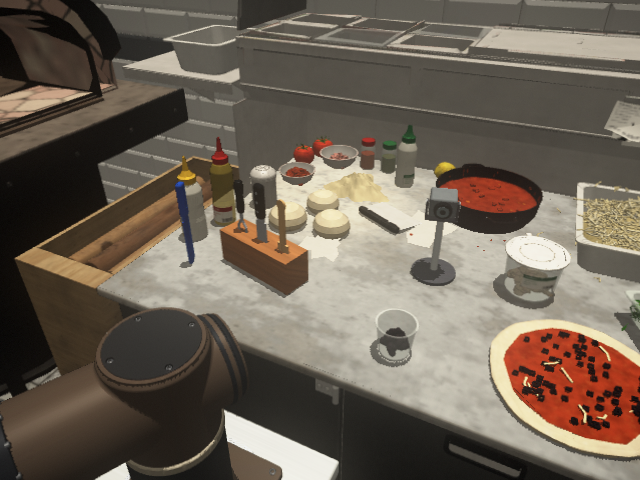

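View pics/top0.png

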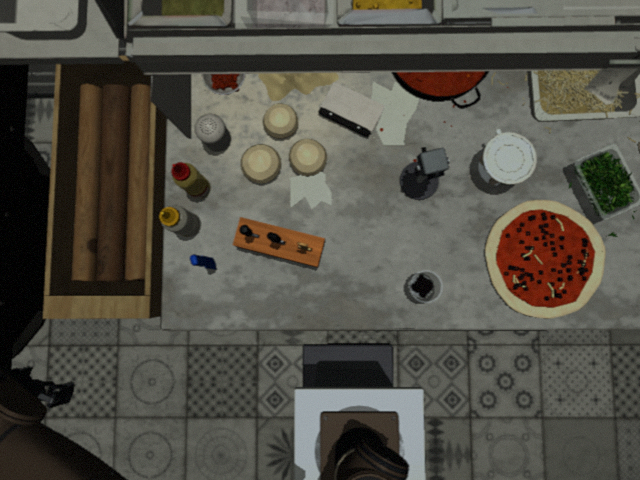

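The scene view shows the block at about (265,255). Three tools stand in it: a left tool with a dark handle (239,195), a middle one with a black handle (259,200), and a wooden paddle (282,225). There is also a blue look-alike at (185,220) and a black-handled scraper lying at (385,220). The inspection camera is at (442,210), and the cup at (396,335). The middle tool fits the knife best; I'll check that in crops.

Run:
```python
import cv2,numpy as np
s=cv2.imread("pics/scene0.png");t=cv2.imread("pics/top0.png")
z=lambda i,x,y,w,h,k:cv2.resize(i[y:y+h,x:x+w],None,fx=k,fy=k,interpolation=cv2.INTER_CUBIC)
a=z(s,215,170,100,125,4); b=z(s,405,170,100,125,4)
cv2.imwrite("pics/c1.png",np.hstack([a,b]))
a=z(t,225,205,110,70,4)   # 440x280
b=z(t,390,135,70,75,4); c=z(t,390,260,70,70,4)
o=np.zeros((600,800,3),np.uint8);o[:280,:440]=a;o[:300,500:780]=b;o[300:580,500:780]=c
cv2.imwrite("pics/c2.png",o)
```

```text
(no output)
```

View pics/c1.png

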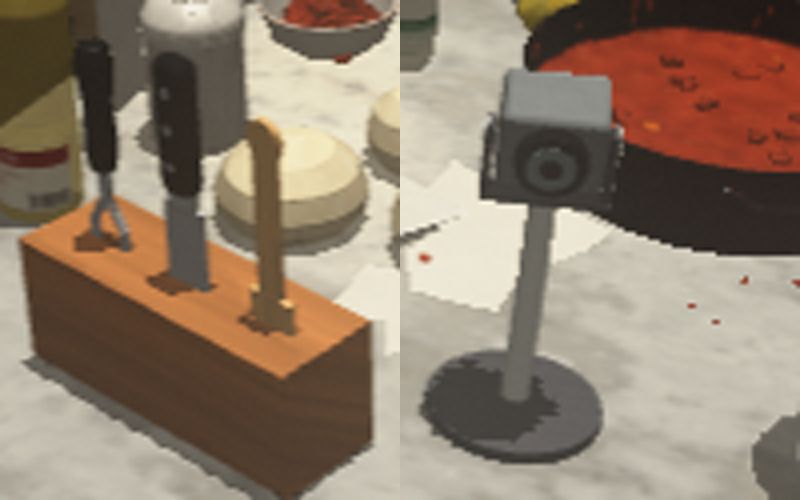

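View pics/c2.png

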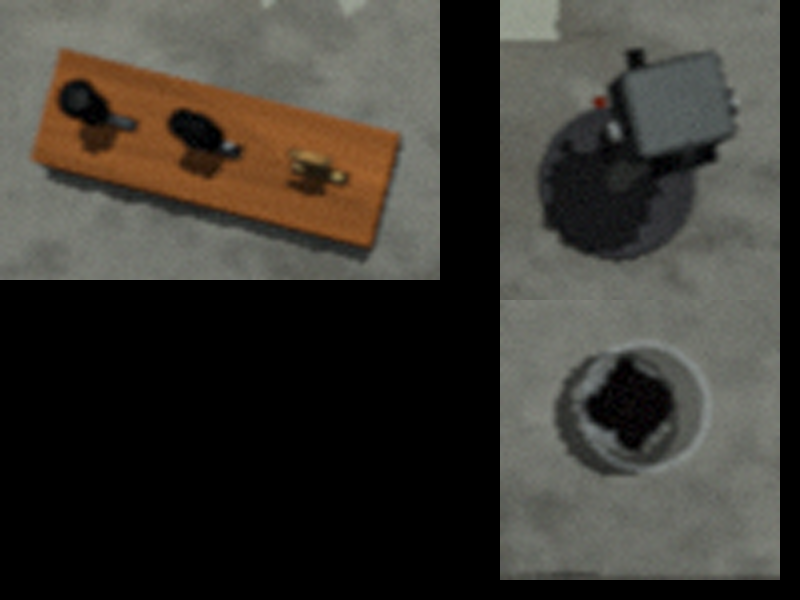

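The crop confirms it. The middle tool has a flat black handle with three rivets and a broad flat steel blade, so it is the knife. The left tool is the fork (two tines, round handle) and the right one is the paddle. Next I'll zoom in on the camera head and the knife for the pose fit.

Run:
```python
import cv2,numpy as np
s=cv2.imread("pics/scene0.png");t=cv2.imread("pics/top0.png")
z=lambda i,x,y,w,h,k:cv2.resize(i[y:y+h,x:x+w],None,fx=k,fy=k,interpolation=cv2.INTER_CUBIC)
o=np.zeros((600,800,3),np.uint8)
o[:,:400]=cv2.convertScaleAbs(z(s,420,180,40,60,10),alpha=1.3); o[:400,400:]=cv2.convertScaleAbs(z(t,410,140,40,40,10),alpha=1.8)
cv2.imwrite("pics/c3.png",o)
```

```text
(no output)
```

View pics/c3.png

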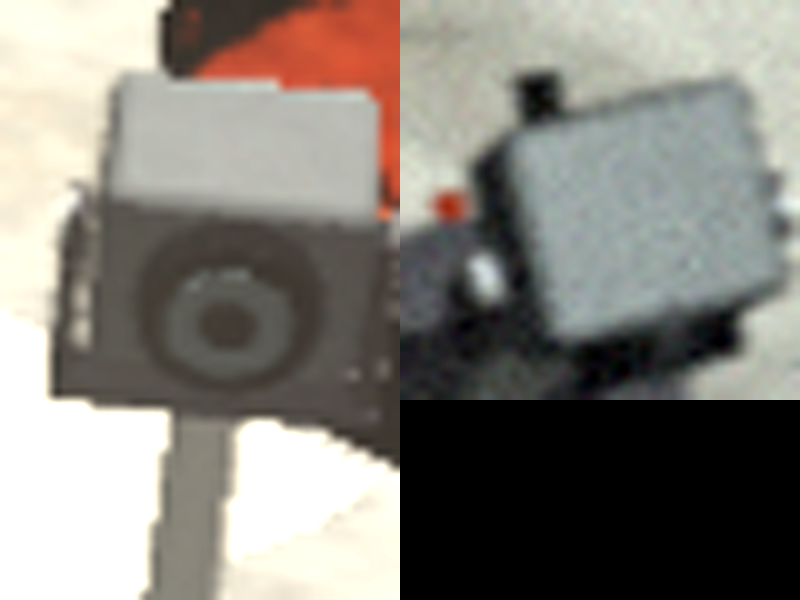

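Scene crop: lens glass centre at about (443,212). The head's top-face corners are (432,187.5), (457.8,189.5), (457.5,201.8) and (430.5,199.2). In the top view they are (421.5,154), (443.5,148), (448.5,168) and (425,174).

```bash
cat > h.py <<'E'
import numpy as np,cv2
from scipy.optimize import least_squares
from scipy.spatial.transform import Rotation as R
from plant import cams
C={n:cams.get_calibration(n) for n in("scene","top")}
def proj(n,P):
    c=C[n];Rc=R.from_quat(c["rotation"]).as_matrix()
    p=(np.atleast_2d(P)-c["eye"])@Rc*[1,-1,-1]
    K=np.array([[c["fx"],0,c["cx"]],[0,c["fy"],c["cy"]],[0,0,1]])
    return cv2.projectPoints(p,np.zeros(3),np.zeros(3),K,c["distortion"])[0][:,0]
E
python3 - <<'E'
from h import *
q=lambda n,L,k,x0,y0,ox=0:[(n,((u-ox+.5)/k-.5+x0,(v+.5)/k-.5+y0)) for u,v in L]
def fit(model,obs,x0,prior=None):
    f=lambda p:np.r_[np.concatenate([proj(n,P)[0]-uv for (n,uv),P in zip(obs,model(p))]),(0 if prior is None else prior(p))]
    r=least_squares(f,x0,x_scale=0.1,loss="soft_l1");J=r.jac;print(np.round(r.x,4),"sd",np.round(np.sqrt(np.diag(np.linalg.inv(J.T@J))),4),"res",np.round(f(r.x),1));return r.x
# block
T=[(.035,.105,.085),(.035,-.105,.085),(-.035,-.105,.085),(-.035,.105,.085)]
ob=q("top",[(62,48),(400,132),(370,248),(32,160)],4,225,205)+q("scene",[(98,193),(372,322),(285,380),(22,240)],4,215,170)
b=fit(lambda p:R.from_euler("z",p[2]).apply(T+T)+[p[0],p[1],0],ob,[.6,.2,0])
# head
H=[(.025,.028,.023),(.025,-.028,.023),(-.025,-.028,.023),(-.025,.028,.023)]
oh=q("top",[(515,140),(735,80),(785,280),(550,340)],10,410,140,400)+q("scene",[(120,75),(378,95),(375,218),(105,192)],10,420,180)+q("scene",[(230,320)],10,420,180)+q("top",[(617,183)],4,390,135,500)
def mh(p):
    Rh=R.from_euler("ZY",[p[2],-p[3]])  # nod: -x tips down
    L=Rh.apply(np.array(H+H)+[p[4],0,0]+np.zeros(3))+[p[0],p[1],.18]
    l=Rh.apply([-.03,0,0])+[p[0],p[1],.18]
    return np.vstack([L,l,[p[0],p[1],.01]])
for s in(-1,1):
  h=fit(lambda p:mh(np.r_[p[:3],s*p[3],p[4]]),oh,[.65,-.1,0,.3,0],lambda p:[p[4]/.01])
Rh=R.from_euler("ZY",[h[2],h[3]]);print(Rh.apply([-1,0,0]))
# knife lean (a,b): tilt about block y,x
ok=q("scene",[(172,54),(183,198),(192,285)],4,215,170)
def mk(p):
    Rk=R.from_euler("ZYX",[b[2],p[2],p[3]]);base=R.from_euler("z",b[2]).apply([p[0],p[1],.012])+[b[0],b[1],0]
    return Rk.apply([(0,0,.211),(0,0,.129),(0,0,.077)])+base
k=fit(mk,ok,[0,0,0,0],lambda p:[p[0]/.001,p[1]/.001,p[2]/.03,p[3]/.03])
Rk=R.from_euler("ZYX",[b[2],k[2],k[3]]);base=R.from_euler("z",b[2]).apply([k[0],k[1],.012])+[b[0],b[1],0]
print("handle mid",base+Rk.apply([0,0,.17]),"top@",proj("top",base+Rk.apply([0,0,.211])))
E
```

```text
[ 0.5073  0.1909 -0.2512] sd [0.0012 0.001  0.0104] res [-0.2  0.5  0.2  0.7  0.5  0.2 -0.3  0.7  3.2 -0.9  0.5 -1.  -0.3 -0.9
 -0.6 -0.8  0. ]
[ 0.6688 -0.1599  0.2354 -0.0621  0.0036] sd [0.0024 0.001  0.0293 0.0694 0.0027] res [-2.2 -0.1  0.7 -0.2  1.4  2.  -0.   2.1 -0.6 -1.6  0.7 -1.   1.  -0.9
 -0.2 -1.1 -0.3 -0.8 -0.   0.1  0.4]
[ 0.6688 -0.1599  0.2354  0.0621  0.0036] sd [0.0024 0.001  0.0293 0.0694 0.0027] res [-2.2 -0.1  0.7 -0.2  1.4  2.  -0.   2.1 -0.6 -1.6  0.7 -1.   1.  -0.9
 -0.2 -1.1 -0.3 -0.8 -0.   0.1  0.4]
[-0.97054035 -0.23280565  0.06207219]
[-0.0002 -0.0003 -0.0142  0.0068] sd [0.001  0.001  0.0165 0.017 ] res [ 0.1  0.8  0.1 -1.5 -0.5 -3.3 -0.2 -0.3 -0.5  0.2]
handle mid [0.50443401 0.19021684 0.18197891] top@ [[272.52244461 237.96811752]]
```

```bash
cat > fit2.py <<'E'
from h import *
q=lambda n,L,k,x0,y0,ox=0:[(n,((u-ox+.5)/k-.5+x0,(v+.5)/k-.5+y0)) for u,v in L]
oh=q("top",[(515,140),(735,80),(785,280),(550,340)],10,410,140,400)+q("scene",[(120,75),(378,95),(375,218),(105,192)],10,420,180)+q("scene",[(230,320),(165,322),(295,322),(230,267),(230,380)],10,420,180)+q("top",[(617,183)],4,390,135,500)
# ring extremes: compare bbox of projected circle
def f(p,nod=None,full=False):
    x,y,yaw,n,bx,e,r=p
    if nod is not None:n=nod
    Rh=R.from_euler("ZY",[yaw,-n]);o=[x,y,.18]
    H=np.array([(.025-e,.028-e,.023),(.025-e,-.028+e,.023),(-.025+e,-.028+e,.023),(-.025+e,.028-e,.023)])+[bx,0,0]
    H=Rh.apply(H)+o;l=Rh.apply([-.03,0,0])+o
    a=np.linspace(0,2*np.pi,60);c=proj("scene",Rh.apply(np.c_[-.03+0*a,r*np.cos(a),r*np.sin(a)])+o)
    m=[*proj("top",H),*proj("scene",H),*proj("scene",l)]
    d=np.array(m)-[v for _,v in oh[:9]]
    ob=np.array([v for _,v in oh[9:13]])
    g=[c[:,0].min()-ob[0,0],c[:,0].max()-ob[1,0],c[:,1].min()-ob[2,1],c[:,1].max()-ob[3,1]]
    ft=proj("top",[x,y,.01])[0]-oh[13][1]
    return np.r_[d.ravel(),np.array(g)*2,ft,bx/.004,(e-.001)/.002]
for nod in(None,.1,.15,.2,.3,.4):
    r=least_squares(f,[.67,-.16,.25,.1,0,.001,.013],x_scale=.1,loss="soft_l1",kwargs=dict(nod=nod))
    print(nod,round(r.cost,2),np.round(r.x,4))
E
python3 fit2.py
python3 - <<'E'
import cv2,sys
i=cv2.imread("pics/scene0.png",0)
for y in range(184,224):print(y,*i[y,426:464:2])
E
```

```text
None 6.83 [ 0.669  -0.1602  0.2419  0.1271  0.0052  0.002   0.0133]
0.1 6.97 [ 6.6800e-01 -1.6050e-01  2.3990e-01  5.2778e+00  5.8000e-03  1.9000e-03
  1.3200e-02]
0.15 6.93 [ 6.69900e-01 -1.60000e-01  2.43600e-01 -2.20913e+01  4.90000e-03
  2.00000e-03  1.34000e-02]
0.2 7.8 [ 0.6718 -0.1596  0.2471  0.1063  0.0042  0.0021  0.0137]
0.3 11.42 [ 0.6753 -0.1588  0.2547  0.0658  0.0036  0.0023  0.0138]
0.4 16.69 [ 0.6777 -0.1582  0.265   0.8234  0.0039  0.0024  0.0138]
184 197 195 194 193 191 43 45 41 49 69 78 84 92 91 91 86 87 87 87
185 190 188 193 194 195 46 41 46 78 83 82 84 87 91 94 90 90 85 85
186 193 185 187 189 192 69 43 66 87 85 87 85 87 89 93 91 87 84 83
187 190 191 187 144 151 125 59 95 99 98 102 87 89 88 91 88 86 85 83
188 189 189 179 125 143 142 142 142 147 154 152 98 99 93 99 93 83 84 86
189 184 187 162 125 140 140 141 142 142 143 139 140 144 145 149 141 85 87 88
190 180 180 156 126 142 141 141 144 143 141 140 141 142 142 144 140 86 87 88
191 180 179 152 127 143 143 143 143 141 141 142 142 143 142 144 141 86 86 87
192 180 177 154 129 145 144 144 144 142 143 143 140 140 143 1
[... 1378 characters left out ...]
7 131 68 68 50 59 70 53 46 46 68 63 44 60 65 52 49 42 42
214 59 104 68 68 55 56 70 65 48 52 68 62 46 66 65 51 50 41 42
215 59 66 67 68 63 53 71 70 70 70 69 52 50 65 64 52 52 42 42
216 61 66 65 65 64 50 55 69 69 69 64 47 57 65 64 51 74 43 42
217 62 67 66 65 64 57 50 55 62 55 46 48 66 64 72 51 69 44 43
218 65 66 65 65 65 64 56 49 48 47 49 61 61 62 58 52 44 44 43
219 74 71 62 62 62 63 63 59 56 57 61 61 60 61 59 53 44 44 43
220 229 207 93 87 73 68 59 60 58 60 61 61 60 61 59 53 44 44 44
221 229 229 230 230 228 200 75 66 64 63 72 59 58 57 59 63 45 44 44
222 229 227 229 229 229 204 100 102 100 170 229 115 89 62 55 55 45 44 43
223 229 228 228 228 228 203 100 102 99 228 230 229 198 178 53 45 43 44 43
```

The fits give the block at (0.507, 0.191) with yaw −0.251. The knife's handle middle is at about (0.504, 0.190, 0.182). The head pivot is at (0.669, −0.160) with yaw 0.243 and a nod of about 0.13–0.15. Lift first, then travel to above the knife.

step_arm --increments '[[[0,0,30],[0,0,0]],[[0,0,30],[0,0,0]],[[0,0,30],[0,0,0]],[[18,-28,0],[0,0,-0.093]],[[18,-28,0],[0,0,-0.093]],[[18,-28,0],[0,0,-0.093]],[[18,-28,0],[0,0,-0.093]],[[18,-28,0],[0,0,-0.093]]]' --fingers 1

```text
time: 0.77
eef_pos: [0.3082, 0.4973, 0.3207]
tcp_rot: [0.388, 0.921, -0.0, -0.0]
contact_force: [0.6, -0.3, 0.9]
opening: 1.0
finger_force: 0.0
```

step_arm --increments '[[[18,-28,0],[0,0,-0.093]],[[18,-28,0],[0,0,-0.093]],[[18,-28,0],[0,0,-0.093]],[[18,-28,0],[0,0,-0.093]],[[18,-28,0],[0,0,-0.093]],[[18,-28,0],[0,0,-0.093]],[[18,-28,0],[0,0,-0.093]],[[18,-28,0],[0,0,-0.093]]]'

```text
time: 1.43
eef_pos: [0.4522, 0.2733, 0.3208]
tcp_rot: [0.697, 0.717, -0.0, -0.0]
contact_force: [-0.5, 0.5, 0.2]
opening: 0.999
finger_force: 0.0
```

step_arm --increments '[[[18,-28,0],[0,0,-0.093]],[[18,-28,0],[0,0,-0.093]],[[17,-28,0],[0,0,-0.093]],[[0,0,0],[0,0,0]],[[0,0,0],[0,0,0]]]'

```text
time: 1.85
eef_pos: [0.5053, 0.1895, 0.3206]
tcp_rot: [0.789, 0.614, -0.001, -0.001]
contact_force: [-0.4, 0.1, 0.2]
opening: 0.997
finger_force: 0.0
```

Run:
```python
from h import *
from plant import readout
s=readout.get_state();Rt=R.from_quat(s["tcp_rot"]).as_matrix()
print(s["time"],s["eef_pos"],Rt,s["qpos"])
a,b=cams.read_camera("scene"),cams.read_camera("top")
o=np.hstack([cv2.resize(a[110:310,170:370],None,fx=2,fy=2),cv2.resize(b[140:340,160:360],None,fx=2,fy=2)])
cv2.imwrite("pics/p1.png",o[:,:,::-1])
```

```text
1.85 [0.50528216 0.18948882 0.32057986] [[ 2.45973986e-01  9.69275153e-01 -1.57318796e-03]
 [ 9.69276369e-01 -2.45974224e-01  4.33848787e-05]
 [-3.44911802e-04 -1.53552546e-03 -9.99998762e-01]] [ 1.70556976e-01 -7.06110388e-02  1.80277784e+00  3.13773699e-04
  1.41096886e+00  4.19031505e-01]
```

View pics/p1.png

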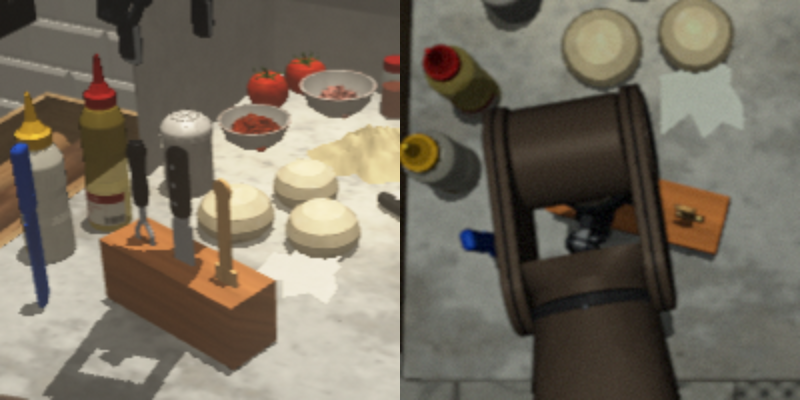

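The knife is still standing and the open fingers straddle it from above (finger tips at crop (130,58) and (203,35)). Descend.

step_arm --increments '[[[0,0,-20],[0,0,0]],[[0,0,-20],[0,0,0]],[[0,0,-20],[0,0,0]],[[0,0,-20],[0,0,0]],[[0,0,-20],[0,0,0]],[[0,0,-20],[0,0,0]],[[0,0,-20],[0,0,0]],[[0,0,-14],[0,0,0]]]'

```text
time: 2.62
eef_pos: [0.5031, 0.1922, 0.1652]
tcp_rot: [0.788, 0.616, -0.001, -0.001]
contact_force: [-1.2, -0.7, -0.5]
opening: 0.997
finger_force: 0.0
```

step_arm --increments '[[[0,0,0],[0,0,0]],[[0,0,0],[0,0,0]],[[0,0,0],[0,0,0]],[[0,0,0],[0,0,0]],[[0,0,0],[0,0,0]],[[0,0,0],[0,0,0]],[[0,0,0],[0,0,0]],[[0,0,0],[0,0,0]]]' --fingers -1 --grip_force 60

```text
time: 3.28
eef_pos: [0.506, 0.1909, 0.1687]
tcp_rot: [0.789, 0.615, 0.001, 0.001]
contact_force: [0.6, -0.0, 3.2]
opening: 0.18
finger_force: 59.3
```

Gripped: opening is about 15–16 mm, the handle's thickness. Lift straight up.

step_arm --increments '[[[0,0,10],[0,0,0]],[[0,0,15],[0,0,0]],[[0,0,15],[0,0,0]],[[0,0,15],[0,0,0]],[[0,0,15],[0,0,0]],[[0,0,15],[0,0,0]],[[0,0,15],[0,0,0]],[[0,0,15],[0,0,0]]]'

```text
time: 3.95
eef_pos: [0.504, 0.1907, 0.2828]
tcp_rot: [0.789, 0.615, -0.001, -0.001]
contact_force: [0.5, 0.7, -1.7]
opening: 0.181
finger_force: 59.4
```

step_arm --increments '[[[0,0,15],[0,0,0]],[[0,0,10],[0,0,0]],[[0,0,0],[0,0,0]],[[0,0,0],[0,0,0]]]'

```text
time: 4.28
eef_pos: [0.5047, 0.1908, 0.3074]
tcp_rot: [0.789, 0.615, -0.0, -0.0]
contact_force: [0.3, -0.1, -1.2]
opening: 0.177
finger_force: 59.4
```

Run:
```python
from h import *
from plant import readout
s=readout.get_state();print(s["time"],s["eef_pos"],s["tcp_rot"],s["opening"],s["contact_force"])
a,b=cams.read_camera("scene"),cams.read_camera("top")
o=np.hstack([cv2.resize(a[80:280,190:320],None,fx=3,fy=3)])
cv2.imwrite("pics/p2.png",o[:,:,::-1])
```

```text
4.2833 [0.5047072  0.19083429 0.30742592] [ 7.88533463e-01  6.14991834e-01 -6.33371947e-05 -1.32303873e-04] 0.1769353558704635 [ 0.34337762 -0.12154877 -1.23979936]
```

View pics/p2.png

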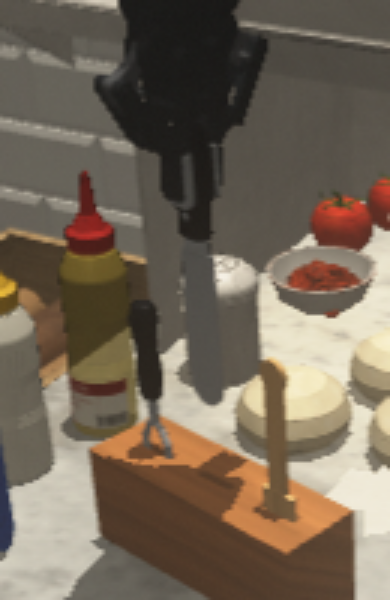

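The knife is out and held vertical, and the fork and paddle still stand. Tip at about (259,214), top of the blade at about (255.5,160). Now compare with the prediction and work out the final pose.

```bash
cat > goal.py <<'E'
from h import *
from plant import readout
s=readout.get_state();T=s["eef_pos"];Rt=R.from_quat(s["tcp_rot"])
print("pred tip,bladetop",proj("scene",T+[[0,0,-.1567],[0,0,-.0367]]))
# fit knife in tool: axis direction offset via tip & blade top (tip height fixed)
ob=np.array([[259.2,213.8-.5],[255.5,159.8]])
def f(p):
    ax=Rt.apply(R.from_rotvec([p[0],p[1],0]).apply([0,0,-1.]));tip=T-ax*(.1567+p[2])
    return np.r_[(proj("scene",np.array([tip,tip+ax*.12]))-ob).ravel(),p[:2]/.04,p[2]/.003]
p=least_squares(f,[0,0,0]).x;print("lean about tool x,y; slip",np.round(p,4),np.round(f(p),1))
yaw,nod=.243,.14;Rh=R.from_euler("ZY",[yaw,-nod]);piv=np.array([.6695,-.160,.18])
bm=piv+Rh.apply([-.14,0,0])
M=Rh.as_matrix()
Rg=R.from_matrix(np.c_[M[:,1],M[:,0],-M[:,2]])   # tool x=cam y, tool y=cam x, z=-up
for use in(0,1):
    q=p*use
    corr=R.from_rotvec([q[0],q[1],0])
    Rg2=Rg*corr.inv()
    tcp=bm+Rh.apply([0,0,.0967+q[2]])
    d=(Rg2*Rt.inv()).as_rotvec()
    print("goal tcp",np.round(tcp,4),"shift mm",np.round((tcp-T)*1e3,1),"rotvec",np.round(d,3))
yr=(R.from_euler("z",yaw+.251-.0)).as_rotvec()
E
python3 goal.py
```

```text
pred tip,bladetop [[259.90727908 214.45752568]
 [256.0224519  163.33435881]]
lean about tool x,y; slip [ 0.0093  0.0001 -0.0047] [ 0.  -0.4  0.2  1.5  0.2  0.  -1.6]
goal tcp [ 0.5218 -0.1966  0.2562] shift mm [  17.6 -387.3  -49.7] rotvec [ 0.001 -0.144  0.488]
goal tcp [ 0.5225 -0.1964  0.2516] shift mm [  18.3 -387.2  -54.3] rotvec [ 0.001 -0.153  0.488]
```

The grip is sound: lean under 0.01 rad and slip under 5 mm. First raise the tip above the paddle, then traverse while turning.

step_arm --increments '[[[0,0,20],[0,0,0]],[[0,0,20],[0,0,0]],[[0,0,20],[0,0,0]],[[0,0,20],[0,0,0]],[[0,0,20],[0,0,0]],[[0,0,0],[0,0,0]]]'

```text
time: 4.88
eef_pos: [0.5059, 0.191, 0.411]
tcp_rot: [0.789, 0.615, 0.003, 0.001]
contact_force: [-0.1, 0.7, -0.4]
opening: 0.18
finger_force: 59.4
```

step_arm --increments '[[[1,-16,0],[0,-0.009,0.03]],[[1,-24,0],[0,-0.009,0.03]],[[1,-24,0],[0,-0.009,0.03]],[[1,-24,0],[0,-0.009,0.03]],[[1,-24,0],[0,-0.009,0.03]],[[1,-24,0],[0,-0.009,0.03]],[[1,-24,0],[0,-0.009,0.03]],[[1,-24,0],[0,-0.009,0.03]]]'

```text
time: 5.55
eef_pos: [0.5123, 0.0058, 0.4046]
tcp_rot: [0.708, 0.705, 0.027, 0.021]
contact_force: [0.3, -0.2, -1.5]
opening: 0.177
finger_force: 59.3
```

step_arm --increments '[[[1,-24,0],[0,-0.009,0.03]],[[1,-24,0],[0,-0.009,0.03]],[[1,-24,0],[0,-0.009,0.03]],[[1,-24,0],[0,-0.009,0.03]],[[1,-24,0],[0,-0.009,0.03]],[[1,-24,0],[0,-0.009,0.03]],[[1,-24,0],[0,-0.009,0.03]],[[1,-11,0],[0,-0.009,0.03]]]'

```text
time: 6.22
eef_pos: [0.5202, -0.1745, 0.4041]
tcp_rot: [0.618, 0.783, 0.055, 0.042]
contact_force: [0.1, 0.8, -1.2]
opening: 0.18
finger_force: 59.4
```

step_arm --increments '[[[0,0,0],[0,-0.008,0.008]],[[0,0,-20],[0,0,0]],[[0,0,-20],[0,0,0]],[[0,0,-20],[0,0,0]],[[0,0,0],[0,0,0]],[[0,0,0],[0,0,0]]]'

```text
time: 6.72
eef_pos: [0.5201, -0.1709, 0.3448]
tcp_rot: [0.614, 0.786, 0.059, 0.044]
contact_force: [0.0, 0.6, -1.4]
opening: 0.182
finger_force: 59.2
```

```bash
python3 goal.py | tail -2
```

```text
goal tcp [ 0.5218 -0.1966  0.2562] shift mm [  1.7 -25.7 -88.6] rotvec [-0.004  0.006 -0.   ]
goal tcp [ 0.4959 -0.203   0.4456] shift mm [-24.2 -32.2 100.8] rotvec [-1.216 -0.568 -0.191]
```

step_arm --increments '[[[1,-13,0],[0,0,0]],[[1,-13,0],[0,0,0]],[[0,0,-18],[0,0,0]],[[0,0,-18],[0,0,0]],[[0,0,-18],[0,0,0]],[[0,0,-18],[0,0,0]],[[0,0,-12],[0,0,0]],[[0,0,-6],[0,0,0]]]'

```text
time: 7.38
eef_pos: [0.5227, -0.199, 0.2561]
tcp_rot: [0.615, 0.785, 0.059, 0.046]
contact_force: [-0.1, -0.4, -1.7]
opening: 0.183
finger_force: 59.4
```

step_arm --increments '[[[0,0,0],[0,0,0]],[[0,0,0],[0,0,0]],[[0,0,0],[0,0,0]],[[0,0,0],[0,0,0]]]'

```text
time: 7.72
eef_pos: [0.5236, -0.1987, 0.2591]
tcp_rot: [0.614, 0.785, 0.059, 0.048]
contact_force: [-0.9, -0.2, -0.4]
opening: 0.181
finger_force: 59.4
```

Run:
```python
from h import *
from plant import readout
s=readout.get_state();T=s["eef_pos"];Rt=R.from_quat(s["tcp_rot"])
print(s["time"],T,s["dq"].round(3))
print("pred tip,bladetop scene/top",proj("scene",T+Rt.apply([[0,0,.1540],[0,0,.034]])),proj("top",T+Rt.apply([[0,0,.154],[0,0,.034]])))
a,b=cams.read_camera("scene"),cams.read_camera("top")
o=np.hstack([cv2.resize(a[110:360,330:530],None,fx=2.4,fy=2.4),cv2.resize(b[110:360,370:500],None,fx=2.4,fy=2.4)])
cv2.imwrite("pics/p3.png",o[:,:,::-1]);print(o.shape)
```

```text
7.7167 [ 0.52361251 -0.19865955  0.25905454] [ 0.001 -0.     0.006  0.    -0.002  0.002]
pred tip,bladetop scene/top [[438.93772259 266.38952676]
 [446.77170416 219.37709536]] [[441.75565939 223.44936867]
 [456.28687728 225.0746121 ]]
(600, 792, 3)
```

View pics/p3.png

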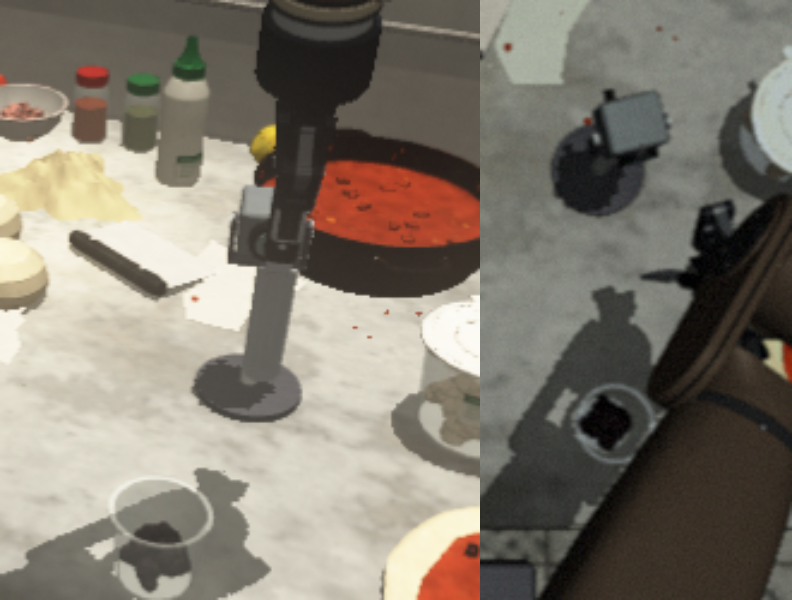

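The knife hangs in front of the camera, with its tip at about (439,266) as predicted. The camera, cup and stand are undisturbed. Make a small final trim downward and let it settle.

step_arm --increments '[[[-1,1,-4],[0,0,0]],[[0,1,-3],[0,0.006,0]],[[0,0,0],[0,0,0]],[[0,0,0],[0,0,0]],[[0,0,0],[0,0,0]],[[0,0,0],[0,0,0]],[[0,0,0],[0,0,0]],[[0,0,0],[0,0,0]]]'

```text
time: 8.48
eef_pos: [0.522, -0.1962, 0.2505]
tcp_rot: [0.615, 0.785, 0.057, 0.044]
contact_force: [-0.3, -0.3, -1.2]
opening: 0.181
finger_force: 59.4
```

Run:
```python
from h import *
from plant import readout
s=readout.get_state();T=s["eef_pos"];Rt=R.from_quat(s["tcp_rot"])
print(s["time"],T,s["dq"].round(3),s["finger_force"])
bm=T+Rt.apply([0,0,.094])
for nod in(.1,.14,.2,.25):
    Rh=R.from_euler("ZY",[.243,-nod]);l=np.array([.6695,-.16,.18])+Rh.apply([-.03,0,0])
    A=(Rh.inv()*Rt).as_matrix()
    print(nod,(Rh.inv().apply(bm-l)*1e3).round(1),np.arccos(abs(A[0,1])).round(3),np.arccos(abs(A[2,2])).round(3))
```

```text
8.4833 [ 0.52198748 -0.1962154   0.25045706] [-0.001 -0.001  0.001 -0.001  0.002 -0.   ] 59.42377746105194
0.1 [-109.9    0.4   -8.6] 0.045 0.045
0.14 [-110.1    0.4   -3. ] 0.005 0.005
0.2 [-110.1    0.4    5.4] 0.055 0.055
0.25 [-109.6    0.4   12.4] 0.105 0.105
```

Within tolerance across the plausible range of nod (0.1–0.25). Handing in.

```bash
python3 -c "
from plant import sign_off
print(sign_off())"
```

```text
the job is handed in; nothing more can be done
None
```

The knife is out of the block and held still in the gripper, handle up, with the blade middle about 110 mm ahead of the lens and leaned to my image estimate of the nod (about 0.14 rad). The pose stays within limits for any nod from 0.1 to 0.25 rad. I saw no disturbance of the fork, paddle, camera or cup, and the job is handed in, though no verdict came back.

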